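Kit two heat sinks from the sloped bin

ROBOT

A 6-joint arm with a two-finger parallel gripper is mounted at the origin on the work surface. World frame = base frame: x ahead of the robot, y to its left, z up, the work surface at z = 0. Lengths are in m, angles in degrees, forces in N, time in s.
With the tool pointing down it reaches from about 0.375 to 0.9 m from the base axis. Payload 3.1 kg.
Tool frame: the origin (TCP) lies at the very end of the fingers, on their centre line; the grasp point (between the pads) lies 19 mm behind it (bot.tcp_to_grasp is the distance from the TCP to the grasp point, in m); z points along the fingers, y is the line along which they close (so a half turn about z gives the same grasp; the last joint's range is limited). The gripper opens to 87 mm and grips with 3 to 60 N. Pads are 19 mm wide; open, the fingers measure 117 mm over their backs; the gripper's body (75 mm by 190 mm) begins 51 mm behind the grasp point.
Start: joints at [59.502, 30.224, 82.088, -0, 67.689, -10.227], TCP at [0.216, 0.586, 0.223] pointing down, gripper open.
Joint ranges: [-176.69, 176.69], [-43.24, 126.21], [12.49, 139.97], [-82, 262], [0, 151.66], [-163.58, 163.58]. Speed limits (degrees/s): [159.86, 159.86, 180, 180, 180, 180].

INTERFACE

Orientations are given as a 3x3 rotation matrix whose columns are the frame's x, y, z axes.
In Python, from rig import telemetry, capture, camera_info, job, bot gives the robot as it stands. The module is installed in compiled form; this text tells all that it offers.
- The arm moves only by the tool carry_out, never from a script. Its argument "deltas" is a list that holds one entry, the list of rows, each a list of 7 numbers: the shift along the tool's x, y, z scaled (see below), then the turn, a rotation vector about the tool's x, y, z scaled (see below), then the closure, from -1 (fully open) to 1 (shut). In form: [[[dx, dy, dz, ax, ay, az, claw], ...]]. A call has exactly 10 rows; each row is the pose to reach, as a shift and turn from the pose commanded when the call began, along the tool's axes at that moment, turning the shorter way round; what a row does not reach only later rows make up. The controller multiplies each number of a shift by 15 cm and each number of a turn by 360 degrees. A row lasts 1/12 s, in which the tool goes at most 41.7 mm and 7.16 degrees, less where a joint would pass 70% of its speed; a pose out of reach is approached as far as the arm can. A call with a number of a shift or a turn outside -1 to 1 is refused whole. A call with a gripper value outside its range is refused whole. The fingers move at their own pace and stop on an object; the grip force is fixed at half the most. Time passes only in rows, so rows that repeat a pose let the fingers close, or fill a call up. It gives the time, the measured TCP pose, the force, the opening and the grip force at its end, in the units of the state.
- telemetry.read_state(): the state, without advancing time (a new reading comes with each control period).
- capture(name): name is "scene" or "top" or "wrist"; returns the picture (384x512x3 uint8, red, green, blue); there is no depth.
- camera_info(name): a dict with "mtx" (3x3 intrinsics, pixels), "cam_to_world" (4x4, takes a point from camera to world coordinates); the wrist camera has in their place "T_tool_cam" (4x4, takes a point from camera to tool coordinates, whose origin is the TCP and whose axes are the flange's). Camera axes: x right, y down, z forward; pixel columns grow to the right and rows downward; lengths in m; the calibration is good to about 2 mm. A picture is of the moment at which its call begins: read the wrist's pose just before it. camera_info takes no time and is no camera call.
- job.hand_in(): hands the job in; it is judged then, once.
The state is a dict: "time_s": time; "joint_positions": joint angles; "qvel": joint speeds; "tau": joint torques, N m; "position": TCP position; "tcp_rot": TCP orientation; "force": force on the tool from outside, world axes, zero at the start; "moment": the same for the moment, N m; "opening": opening from 0.0 (shut) to 1.0 (fully open); "grasp_force": force on a finger pad.
Only numpy, scipy, OpenCV 4.12 (cv2) and the standard library are available. Lean on these libraries where they do the work, as an engineer would, in place of code of your own. Each camera call takes 0.05 s, during which the arm holds its last target. There are 200 camera calls.

TASK

Take the two 100 mm heat sinks out of the sloped blue parts bin and set them down gently in the grey tray, one in each lane, lying flat along the lane with fins up. Leave the shorter and longer look-alikes where they are in the bin, and do not disturb the other things on the bench.

Things in the scene. Friction and masses are not known exactly. Their poses are not given: they have to be found in the camera images.
- bin: Fixed blue sloped parts bin, 372 wide (y) x 124 deep (x) mm, facing away from the robot. Origin on the table under its middle; +x towards its low front (far side); its back (robot side) is 120 mm high. 5 walls of 4 mm, 22 mm high square to its sloped floor, make 4 compartments 88 mm wide, centred at y = -138, -46, 46, 138 mm, one heat sink in each
- bin_floor (a point): Middle of the lower front edge of the bin's sloped floor (30 mm above the table); axes as the bin's. From here the floor rises 30 degrees towards -x, the robot,, 140 mm long up the slope; front lip 20 mm high, back wall 22 mm, both square to the floor
- lamp_bar (a point): Middle of the fixed lamp bar over the bin: 20 (x) x 398 (y) x 12 (z) mm, axes as the bin's. It blocks a gripper coming straight down on the middle of the parts. It hangs from level arms that run 74 mm towards -x to 12 mm square posts standing on the table just outside the bin's ends (193 mm either side along y)
- tray: Fixed grey plastic kitting tray, 140 x 140 x 14 mm high, floor 4 mm thick, split by a low 4 mm wall into two lanes along its x, each 130 x 64 mm inside, walls rising 10 mm above the lane floor. Origin on the table under its middle; +z up
- lane_left (a point): Middle of the floor of the tray's +y lane (4 mm above the table); axes as the tray's, lane along x
- lane_right (a point): Middle of the floor of the tray's -y lane (4 mm above the table); axes as the tray's, lane along x
- sink_a: Aluminium heat sink, 100 long x 30 wide x 36 high mm, straight fins along its length on the upper side, about 112 g; one of the two identical wanted ones. It starts in one of the bin's compartments, fins away from the sloped floor, its lower end against the front lip. Origin: middle of the lower end of its underside; its body lies along its -x (up the slope at the start), +z out of its finned top
- sink_a_mid (a point): Centre of that heat sink's solid: 50 mm along its -x and 18 mm along its z from its origin; same axes
- sink_b: Aluminium heat sink, 100 long x 30 wide x 36 high mm, straight fins along its length on the upper side, about 112 g; one of the two identical wanted ones. It starts in one of the bin's compartments, fins away from the sloped floor, its lower end against the front lip. Origin: middle of the lower end of its underside; its body lies along its -x (up the slope at the start), +z out of its finned top
- sink_b_mid (a point): Centre of that heat sink's solid: 50 mm along its -x and 18 mm along its z from its origin; same axes
- sink_short: Aluminium heat sink, 80 long x 30 wide x 36 high mm, straight fins along its length on the upper side, about 90 g; look-alike, not wanted. It starts in one of the bin's compartments, fins away from the sloped floor, its lower end against the front lip. Origin: middle of the lower end of its underside; its body lies along its -x (up the slope at the start), +z out of its finned top
- sink_long: Aluminium heat sink, 125 long x 30 wide x 36 high mm, straight fins along its length on the upper side, about 140 g; look-alike, not wanted. It starts in one of the bin's compartments, fins away from the sloped floor, its lower end against the front lip. Origin: middle of the lower end of its underside; its body lies along its -x (up the slope at the start), +z out of its finned top
- flux_bottle: Amber bottle with white cap, 42 mm diameter, 120 high. Bystander; origin at the centre of its underside
- paste_jar: White jar, blue cap, 48 mm diameter, 50 high. Bystander; origin at the centre of its underside
- solder_reel: Orange solder reel standing flat, 54 mm diameter, 36 high. Bystander; origin at the centre of its underside
- caliper: Steel and black caliper lying flat, 150 mm long (along its x), about 65 wide, 15 high. Bystander; origin at the centre of its underside
- multimeter: Yellow and black multimeter lying flat, 150 (x) x 75 x 40 mm. Bystander; origin at the centre of its underside
- screwdriver: Screwdriver with red handle lying flat, 170 mm long along its x, about 30 high. Bystander; origin at the centre of its underside
Not all that is in view belongs to the job. Leave any purple look-alike of the sink_a alone.

How it is judged (in metres and radians):
At the end, for the whole second after the job is handed in: each lane of the tray holds one of the 100 mm heat sinks, its centre within 22 mm of the lane's middle along and across, resting on the lane floor, fins up and level within 0.12 rad, at rest; the 80 and 125 mm heat sinks and all bystanders are within 40 mm of where they started (((x of sink_a_mid in the frame of lane_left between -0.022 and 0.022 m and y of sink_a_mid in the frame of lane_left between -0.022 and 0.022 m and z of sink_a_mid in the frame of lane_left between 0.01 and 0.024 m and angle between each of sink_a, sink_b's own z axis and vertical below 0.12 rad and linear speed of each of sink_a, sink_b below 0.02 m/s and x of sink_b_mid in the frame of lane_right between -0.022 and 0.022 m and y of sink_b_mid in the frame of lane_right between -0.022 and 0.022 m and z of sink_b_mid in the frame of lane_right between 0.01 and 0.024 m) or (x of sink_a_mid in the frame of lane_right between -0.022 and 0.022 m and y of sink_a_mid in the frame of lane_right between -0.022 and 0.022 m and z of sink_a_mid in the frame of lane_right between 0.01 and 0.024 m and angle between each of sink_a, sink_b's own z axis and vertical below 0.12 rad and linear speed of each of sink_a, sink_b below 0.02 m/s and x of sink_b_mid in the frame of lane_left between -0.022 and 0.022 m and y of sink_b_mid in the frame of lane_left between -0.022 and 0.022 m and z of sink_b_mid in the frame of lane_left between 0.01 and 0.024 m)) and distance of each of sink_short, sink_long, flux_bottle, paste_jar, solder_reel, caliper, multimeter, screwdriver from where it was at the start of the episode below 0.04 m); the robot touches nothing.
It fails at once if the shorter or longer heat sink is moved more than 40 mm from its place in the bin (distance of any of sink_short, sink_long from where it was at the start of the episode above 0.04 m).
It fails at once if a bystander is moved more than 40 mm, or the bottle, jar or reel is tipped over (distance of any of flux_bottle, paste_jar, solder_reel, caliper, multimeter, screwdriver from where it was at the start of the episode above 0.04 m or angle between any of flux_bottle, paste_jar, solder_reel's own z axis and vertical above 0.5 rad).
It fails at once if a heat sink comes down into the tray faster than 0.5 m/s (dropped or slammed in) ((x of sink_a_mid in the frame of tray between -0.07 and 0.07 m and y of sink_a_mid in the frame of tray between -0.07 and 0.07 m and z of sink_a_mid in the frame of tray between 0 and 0.04 m and linear speed of sink_a above 0.5 m/s) or (x of sink_b_mid in the frame of tray between -0.07 and 0.07 m and y of sink_b_mid in the frame of tray between -0.07 and 0.07 m and z of sink_b_mid in the frame of tray between 0 and 0.04 m and linear speed of sink_b above 0.5 m/s)).
It also fails if it takes over 64 s, if anything falls off the work surface, if the arm or the gripper's body presses on something with over 40 N, if the wrist force passes 120 N, or if a joint passes its speed limit or range.

## Working session

There is one attempt and no reset: what is moved stays moved. The work goes in short steps, Python scripts to look and compute and a tool call to move; the robot and the scene stay as the last step left them, time stands still between calls to the robot, and variables do not carry over. Pictures are saved under pics/ and viewed, at most 10 in all, crops included, and the job is handed in when it is done.

Besides the shell and the picture viewer there is one more tool, called after ">>>" in YAML: its name, and indented under it one key for each argument. carry_out: Moves the arm, as the interface text tells. Its arguments: {"type":"object","properties":{"deltas":{"type":"array","items":{"type":"array","items":{"type":"array","items":{"type":"number"}}}}},"required":["deltas"]}

```bash
mkdir -p pics; python3 - <<'E'
from rig import telemetry, capture, camera_info, bot
import cv2,numpy as np
np.set_printoptions(precision=4,suppress=True)
for n in("scene","top"):
    im=capture(n); cv2.imwrite(f"pics/{n}0.png",im[:,:,::-1]); i=camera_info(n); print(n,i["mtx"],i["cam_to_world"])
print(camera_info("wrist")); s=telemetry.read_state(); print(s["time_s"],s["position"],s["tcp_rot"],bot.tcp_to_grasp)
a=cv2.imread("pics/top0.png"); cv2.imwrite("pics/top0b.png",cv2.resize(a,(800,600),interpolation=cv2.INTER_CUBIC))
E
```

```text
scene [[431.7136   0.     258.3739]
 [  0.     431.7136 187.8922]
 [  0.       0.       1.    ]] [[ 0.6853  0.5762 -0.4454  1.0419]
 [ 0.7283 -0.5419  0.4195 -0.4421]
 [ 0.0003 -0.6118 -0.791   1.1177]
 [ 0.      0.      0.      1.    ]]
top [[488.0416   0.     253.087 ]
 [  0.     488.0416 191.0848]
 [  0.       0.       1.    ]] [[-0.0081 -0.9954  0.0952  0.3651]
 [-0.9997  0.0101  0.0207  0.0614]
 [-0.0216 -0.095  -0.9952  1.3949]
 [ 0.      0.      0.      1.    ]]
{'mtx': array([[339.7269,   0.    , 254.5812],
       [  0.    , 339.7269, 190.8006],
       [  0.    ,   0.    ,   1.    ]]), 'T_tool_cam': array([[ 0.0006, -0.9613, -0.2756,  0.0759],
       [ 1.    ,  0.0007, -0.0003, -0.001 ],
       [ 0.0005, -0.2756,  0.9613, -0.1629],
       [ 0.    ,  0.    ,  0.    ,  1.    ]])}
0.1 [0.2162 0.5857 0.2217] [[-0.938   0.3465 -0.001 ]
 [ 0.3465  0.938  -0.0017]
 [ 0.0004 -0.0019 -1.    ]] 0.0187
```

View pics/top0b.png

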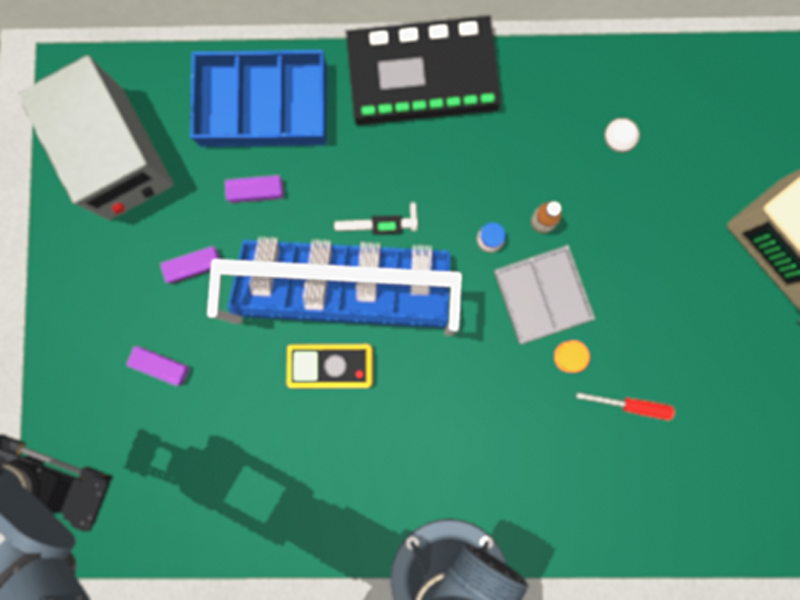

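View pics/scene0.png

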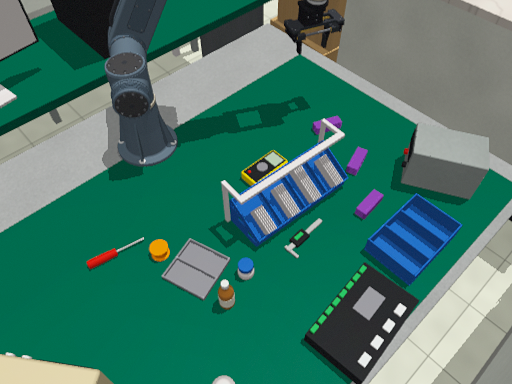

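The top view (800x600 copy) shows the bin under the white lamp bar with four sinks at about (262,265), (317,273), (369,270) and (421,268). The tray is at (545,295). The second sink looks longest and the fourth shortest. I'll confirm this in one enlarged crop.

```bash
python3 - <<'E'
import cv2,numpy as np
a=cv2.imread("pics/top0.png")[145:220,125:305]; b=cv2.imread("pics/top0.png")[150:226,310:390]; 
s=cv2.imread("pics/scene0.png")[115:250,215:355]
A=cv2.resize(a,(792,330),interpolation=cv2.INTER_CUBIC)   #4.4x
B=cv2.resize(b,(276,262),interpolation=cv2.INTER_CUBIC)   #3.45
S=cv2.resize(s,(280,270),interpolation=cv2.INTER_CUBIC)  #2x
o=np.zeros((600,792,3),np.uint8);o[:330]=A;o[332:594,:276]=B;o[330:600,290:570]=S
cv2.imwrite("pics/c1.png",o)
E
```

```text
(no output)
```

View pics/c1.png

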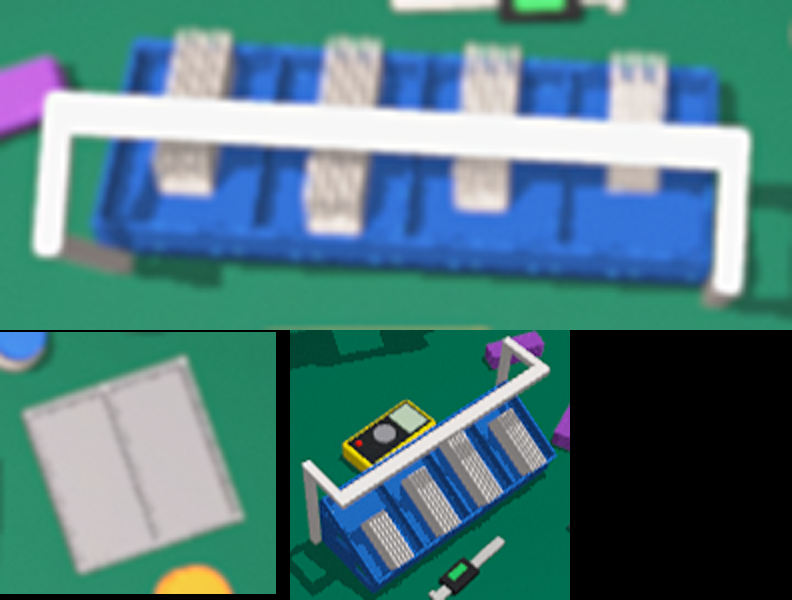

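```bash
cat > h.py <<'E'
import numpy as np
from rig import camera_info
np.set_printoptions(precision=4,suppress=True)
def ray(n,u,v):
    c=camera_info(n);T=c["cam_to_world"];d=T[:3,:3]@np.linalg.solve(c["mtx"],[u,v,1]);return T[:3,3],d/np.linalg.norm(d)
def atz(n,u,v,z):
    o,d=ray(n,u,v);return o+d*(z-o[2])/d[2]
def tri(r1,r2):
    A=np.zeros((3,3));b=np.zeros(3)
    for o,d in(r1,r2):
        P=np.eye(3)-np.outer(d,d);A+=P;b+=P@o
    x=np.linalg.solve(A,b);return x,[np.linalg.norm(np.cross(x-o,d)) for o,d in (r1,r2)]
E
python3 - <<'E'
from h import *
A=lambda u,v:(125+u/4.4,145+v/4.4); B=lambda u,v:(310+u/3.45,150+(v-332)/3.45); S=lambda u,v:(215+(u-290)/2,115+(v-330)/2)
for n,u,v,z in[("lipL",137,38,.0475),("lipR",718,70,.0475),("s1fl",178,31,.0612),("s1fr",232,34,.0612),("s1bl",155,190,.111),("s1br",212,193,.111),("s3fl",467,46,.0612),("s3fr",520,49,.0612),("s3bl",453,207,.111),("s3br",507,210,.111),("bwL",100,238,.119),("bwR",710,275,.119)]:
    print(n,atz("top",*A(u,v),z))
print("bar",tri(ray("top",*A(48,92)),ray("scene",*S(549,370))),tri(ray("top",*A(750,128)),ray("scene",*S(342,500))))
print("bar scene L near",tri(ray("top",*A(34,254)),ray("scene",*S(508,339))),tri(ray("top",*A(742,295)),ray("scene",*S(305,463))))
t=np.array([atz("top",*B(*p),.014) for p in[(24,411),(186,357),(244,519),(80,574)]]);print(t,t.mean(0))
for i,j in((3,0),(2,1),(1,0),(2,3)):d=t[j]-t[i];print(np.hypot(*d[:2]),np.degrees(np.arctan2(d[1],d[0])))
E
```

```text
lipL [0.6024 0.3607 0.0475]
lipR [ 0.5775 -0.009   0.0475]
s1fl [0.6041 0.3317 0.0612]
s1fr [0.6018 0.2975 0.0612]
s1bl [0.4982 0.3347 0.111 ]
s1br [0.496  0.3002 0.111 ]
s3fl [0.5924 0.1491 0.0612]
s3fr [0.5901 0.1158 0.0612]
s3bl [0.4861 0.1546 0.111 ]
s3br [0.484  0.1222 0.111 ]
bwL [0.4688 0.3658 0.119 ]
bwR [0.4432 0.0013 0.119 ]
bar (array([0.5475, 0.381 , 0.1843]), [np.float64(0.00023116516441329347), np.float64(0.00023116516441331066)]) (array([ 0.5216, -0.0172,  0.1991]), [np.float64(0.0016598471940226876), np.float64(0.00165984719402263)])
bar scene L near (array([0.456 , 0.3903, 0.1787]), [np.float64(0.0012354102963946232), np.float64(0.0012354102963945922)]) (array([ 0.4307, -0.0093,  0.187 ]), [np.float64(0.005040973899312406), np.float64(0.005040973899312494)])
[[ 0.5474 -0.092   0.014 ]
 [ 0.5909 -0.2263  0.014 ]
 [ 0.4564 -0.2695  0.014 ]
 [ 0.4127 -0.1349  0.014 ]] [ 0.5019 -0.1807  0.014 ]
0.1413062589138922 17.655109043936637
0.14118657445500615 17.826952886267105
0.1411497185398266 107.93743677439409
0.14157380755192456 107.98528576338195
```

```bash
cat >> h.py <<'E'
from scipy.spatial.transform import Rotation as Ro
from rig import telemetry
YAW=-3.85; F=np.array([.577,.177,.03])
def binpose(y,s,h,yaw=None,F_=None):
    Z=Ro.from_euler('z',YAW if yaw is None else yaw,degrees=True).as_matrix(); c,k=np.cos(np.pi/6),.5
    n=Z@[k,0,c];x=Z@[c,0,-k];Y=Z@[0,1,0]
    return (F if F_ is None else F_)+y*Y-s*x+h*n, np.column_stack([x,-Y,-n])
def down(yaw): 
    x=np.array([np.cos(np.radians(yaw)),np.sin(np.radians(yaw)),0]);return np.column_stack([x,np.cross([0,0,-1],x),[0,0,-1]])
def step(p,R,frm=None):
    if frm is None:
        s=telemetry.read_state();frm=(np.array(s["position"]),np.array(s["tcp_rot"]))
    d=frm[1].T@(p-frm[0])/.15; r=Ro.from_matrix(frm[1].T@R).as_rotvec(degrees=True)/360
    print("delta",np.r_[d,r].round(4),"mm",np.linalg.norm(d)*150,"deg",np.linalg.norm(r)*360); return p,R
E
python3 - <<'E'
from h import *
a=step(np.array([.33,.55,.40]),down(88)); b=step(np.array([.52,.42,.42]),binpose(0,0,0,30)[1],a)
P=binpose(.138,.042,.20); step(*P,b); print(P[0])
E
```

```text
delta [-0.7939  0.0373 -1.1892 -0.0003  0.0001  0.1992] mm 214.5566698513321 deg 71.72545859339463
delta [-0.8219  1.2961 -0.1333  0.0421 -0.076   0.1573] mm 231.08440016582693 deg 64.69516804092237
delta [0.9851 1.0652 0.9385 0.047  0.     0.0814] mm 259.189322801481 deg 33.84999999999999
[0.6497 0.3104 0.2242]
```

>>> carry_out:
  deltas:
    - [[-0.2,0.01,-0.3,0,0,0.03,-1],[-0.4,0.02,-0.6,0,0,0.06,-1],[-0.6,0.03,-0.9,0,0,0.09,-0.06],[-0.8,0.04,-1,0,0,0.12,-0.06],[-0.8,0.04,-1,0,0,0.14,-0.06],[-0.8,0.04,-1,0,0,0.16,-0.06],[-0.8,0.04,-1,0,0,0.18,-0.06],[-0.8,0.04,-1,0,0,0.2,-0.06],[-0.8,0.04,-1,0,0,0.2,-0.06],[-0.8,0.04,-1,0,0,0.2,-0.06]]

```text
time_s: 0.93
position: [0.3311, 0.5499, 0.3719]
tcp_rot: [[0.039, 0.999, -0.001], [0.999, -0.039, -0.001], [-0.001, -0.001, -1.0]]
force: [-0.5, -0.2, -0.3]
opening: 0.551
grasp_force: 0.0
```

```bash
python3 - <<'E'
from h import *
s=telemetry.read_state();print(s["position"],s["opening"],s["joint_positions"])
b=step(np.array([.48,.48,.40]),binpose(0,0,0,30)[1]);c=step(np.array([.60,.37,.33]),binpose(0,0,0)[1],b)
step(*binpose(.138,.042,.20),c)
E
```

```text
[0.3311 0.5499 0.3719] 0.5507257908855616 [48.9936 24.7578 67.7059  0.0008 87.6241 51.2559]
delta [-0.4268  1.0104 -0.1881  0.0419 -0.0758  0.1566] mm 166.93192339784397 deg 64.42375266438945
delta [0.5158 1.0351 0.2411 0.047  0.     0.0814] mm 177.2004514666935 deg 33.84999999999999
delta [0.6623 0.3741 0.432  0.     0.     0.    ] mm 131.2164917781927 deg 0.0
```

>>> carry_out:
  deltas:
    - [[-0.04,0.1,-0.02,0.004,-0.008,0.016,-0.06],[-0.08,0.2,-0.04,0.008,-0.015,0.031,-0.06],[-0.13,0.3,-0.06,0.013,-0.023,0.047,-0.06],[-0.17,0.4,-0.08,0.017,-0.03,0.063,-0.06],[-0.21,0.5,-0.1,0.021,-0.038,0.078,-0.06],[-0.26,0.6,-0.12,0.025,-0.046,0.094,-0.06],[-0.3,0.75,-0.15,0.03,-0.055,0.11,-0.06],[-0.35,0.85,-0.17,0.035,-0.063,0.13,-0.06],[-0.43,1,-0.19,0.042,-0.076,0.157,-0.06],[-0.43,1,-0.19,0.042,-0.076,0.157,-0.06]]

```text
time_s: 1.77
position: [0.4835, 0.4782, 0.399]
tcp_rot: [[0.753, 0.494, -0.435], [0.426, -0.869, -0.251], [-0.502, 0.004, -0.865]]
force: [-0.6, -0.8, -0.3]
opening: 0.528
grasp_force: 0.0
```

```bash
python3 - <<'E'
from h import *
s=telemetry.read_state();print(s["position"],s["opening"],s["joint_positions"])
c=step(np.array([.60,.37,.33]),binpose(0,0,0)[1])
step(*binpose(.138,.042,.20),c)
E
```

```text
[0.4835 0.4782 0.399 ] 0.5279091336020315 [ 34.3098  44.8636  32.8047   2.9072 132.3573  96.1423]
delta [0.5087 1.0089 0.2413 0.0471 0.0002 0.0801] mm 173.3011979859902 deg 33.465757316952164
delta [0.6623 0.3741 0.432  0.     0.     0.    ] mm 131.2164917781927 deg 0.0
```

>>> carry_out:
  deltas:
    - [[0.05,0.1,0.02,0.005,0,0.008,-0.06],[0.1,0.2,0.05,0.009,0,0.016,-0.06],[0.15,0.3,0.07,0.014,0,0.024,-0.06],[0.2,0.4,0.1,0.019,0,0.032,-0.06],[0.25,0.5,0.12,0.024,0,0.04,-0.06],[0.31,0.62,0.15,0.029,0,0.05,-0.06],[0.38,0.75,0.18,0.035,0,0.06,-0.06],[0.45,0.88,0.21,0.042,0,0.07,-0.06],[0.51,1,0.24,0.047,0,0.08,-0.06],[0.51,1,0.24,0.047,0,0.08,-0.06]]

```text
time_s: 2.6
position: [0.5988, 0.3706, 0.328]
tcp_rot: [[0.862, -0.064, -0.503], [-0.056, -0.998, 0.032], [-0.504, 0.0, -0.864]]
force: [0.8, -0.9, -0.1]
opening: 0.527
grasp_force: 0.0
```

```bash
python3 - <<'E'
from h import *
s=telemetry.read_state();print(s["position"],s["opening"],s["joint_positions"])
step(*binpose(.138,.042,.17))
E
```

```text
[0.5988 0.3706 0.328 ] 0.5274514260413756 [ 17.9723  46.7148  39.1346  12.6547 121.9675 115.7257]
delta [0.6645 0.3783 0.6142 0.0002 0.0007 0.0004] mm 147.1176333671309 deg 0.28911065211855513
```

>>> carry_out:
  deltas:
    - [[0.12,0.06,0.05,0,0,0,-0.06],[0.25,0.13,0.12,0,0,0,-0.06],[0.38,0.2,0.2,0,0,0,-0.06],[0.5,0.27,0.3,0,0,0,-0.06],[0.6,0.34,0.4,0,0,0,-0.06],[0.66,0.38,0.5,0,0.001,0,-0.06],[0.66,0.38,0.58,0,0.001,0,-0.06],[0.66,0.38,0.61,0,0.001,0,-0.06],[0.66,0.38,0.61,0,0.001,0,-0.06],[0.66,0.38,0.61,0,0.001,0,-0.06]]

```text
time_s: 3.43
position: [0.6327, 0.3173, 0.202]
tcp_rot: [[0.867, -0.055, -0.495], [-0.045, -0.999, 0.031], [-0.496, -0.004, -0.868]]
force: [0.2, 0.7, 0.2]
opening: 0.53
grasp_force: 0.0
```

```bash
python3 - <<'E'
from h import *
from rig import capture
import cv2
s=telemetry.read_state();print(s["position"],s["tcp_rot"],s["opening"],s["joint_positions"])
im=capture("wrist");cv2.imwrite("pics/w1.png",im[:,:,::-1])
p=np.array(s["position"]);R=np.array(s["tcp_rot"]);c=camera_info("wrist");np.savez("w1.npz",p=p,R=R)
T=np.eye(4);T[:3,:3]=R;T[:3,3]=p;T=T@c["T_tool_cam"]
def pj(P): q=T[:3,:3].T@(P-T[:3,3]);q=c["mtx"]@q;return (q[:2]/q[2]).round(1)
for y in(.138,.046):
  for d in(-.015,.015): print(y,d,pj(binpose(y+d,0,.036)[0]),pj(binpose(y+d,.1,.036)[0]))
step(*binpose(.138,.042,.013))
E
```

```text
[0.6327 0.3173 0.202 ] [[ 0.8672 -0.0545 -0.4949]
 [-0.0453 -0.9985  0.0306]
 [-0.4959 -0.0041 -0.8684]] 0.5302263672062819 [ 13.8727  52.0205  46.1806   9.0936 110.1491 107.9148]
0.138 -0.015 [277.4 128.7] [274.1 235.3]
0.138 0.015 [242.9 128.3] [242.5 235. ]
0.046 -0.015 [382.9 130.1] [370.8 236.4]
0.046 0.015 [348.6 129.6] [339.3 236. ]
delta [ 0.0193  0.0372  1.067   0.0004 -0.001   0.0021] mm 160.17202230525655 deg 0.8517103861680198
```

View pics/w1.png

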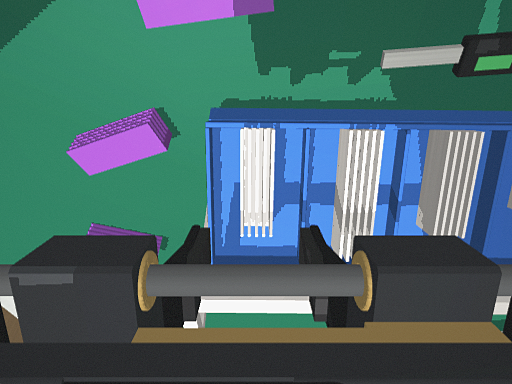

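The wrist view shows the target sink's fins spanning (241–275,128) to (242–272,237). This matches the projected 100 mm sink at (243–277,128) to (242–274,235). Its neighbour, at rows 128–262, is the 125 mm one. I'm descending along the slope normal.

>>> carry_out:
  deltas:
    - [[0.003,0.0,0.1,0,0,0,-0.06],[0.006,0.01,0.2,0,0,0,-0.06],[0.01,0.015,0.3,0,0,0,-0.06],[0.012,0.02,0.4,0,0,0.001,-0.06],[0.015,0.025,0.5,0,0,0.001,-0.06],[0.018,0.03,0.6,0,-0.001,0.002,-0.06],[0.019,0.03,0.7,0,-0.001,0.002,-0.06],[0.019,0.03,0.75,0,-0.001,0.002,-0.06],[0.019,0.03,0.8,0,-0.001,0.002,-0.06],[0.019,0.03,0.8,0,-0.001,0.002,-0.06]]

```text
time_s: 4.32
position: [0.5751, 0.3164, 0.0965]
tcp_rot: [[0.863, -0.066, -0.501], [-0.058, -0.998, 0.031], [-0.502, 0.002, -0.865]]
force: [-1.0, 0.2, 0.4]
opening: 0.53
grasp_force: 0.0
```

```bash
python3 - <<'E'
from h import *
s=telemetry.read_state();print(s["force"],s["opening"],s["joint_positions"])
step(*binpose(.139,.042,.013))
E
```

```text
[-0.9858  0.2126  0.4398] 0.5301140045028663 [ 14.7851  53.3339  60.8537   9.0995  94.5837 106.9793]
delta [ 0.0073 -0.0011  0.2596  0.0004  0.0003  0.    ] mm 38.954080896098006 deg 0.19101552726184126
```

>>> carry_out:
  deltas:
    - [[0.002,0,0.06,0,0,0,-0.06],[0.004,0,0.12,0,0,0,-0.06],[0.006,0,0.18,0,0,0,-0.06],[0.007,0,0.23,0,0,0,-0.06],[0.007,0,0.26,0,0,0,-0.06],[0.007,0,0.26,0,0,0,-0.06],[0.007,0,0.26,0,0,0,0.4],[0.007,0,0.26,0,0,0,1],[0.007,0,0.26,0,0,0,1],[0.007,0,0.26,0,0,0,1]]

```text
time_s: 5.15
position: [0.5578, 0.3175, 0.0631]
tcp_rot: [[0.864, -0.067, -0.498], [-0.058, -0.998, 0.032], [-0.499, 0.001, -0.866]]
force: [-0.2, 1.3, 0.8]
opening: 0.343
grasp_force: 30.0
```

```bash
python3 - <<'E'
from h import *
s=telemetry.read_state();print(s["force"],s["opening"],s["grasp_force"],s["joint_positions"])
step(*binpose(.139,.042,.013))
E
```

```text
[-0.2161  1.3435  0.7651] 0.3428728702037832 29.994790158234537 [ 15.1806  54.3679  64.4966   9.3019  89.7488 106.6029]
delta [-0.0048 -0.0005  0.0093  0.0002 -0.0001 -0.    ] mm 1.5677388607169633 deg 0.08342936512809361
```

>>> carry_out:
  deltas:
    - [[0,0,-0.04,0,0,0,1],[0,0,-0.1,0,0,0,1],[0,0,-0.2,0,0,0,1],[0,0,-0.3,0,0,0,1],[0,0,-0.42,0,0,0,1],[0,0,-0.55,0,0,0,1],[0,0,-0.68,0,0,0,1],[0,0,-0.8,0,0,0,1],[0,0,-0.92,0,0,0,1],[0,0,-1,0,0,0,1]]

```text
time_s: 5.98
position: [0.6341, 0.3123, 0.1952]
tcp_rot: [[0.866, -0.067, -0.496], [-0.059, -0.998, 0.032], [-0.497, 0.001, -0.868]]
force: [-0.3, -0.3, -1.6]
opening: 0.34
grasp_force: 30.0
```

```bash
cat >> h.py <<'E'
TC=np.array([.5019,-.1807,.0]);TY=17.8
def lane(sgn,z,dx=.008):
    R=down(TY);y=np.array([-R[1,0],R[0,0],0]);return TC+sgn*.034*y+dx*R[:,0]+[0,0,z],R
E
python3 - <<'E'
from h import *
print(atz("top",547/1.5625,217/1.5625,.06),atz("top",555/1.5625,208/1.5625,.12),atz("top",492/1.5625,236/1.5625,.05))
s=telemetry.read_state();print(s["position"],s["opening"],s["grasp_force"])
a=step(np.array([.63,.17,.33]),binpose(0,0,0)[1]);b=step(np.array([.60,.03,.32]),Ro.from_euler('z',6,degrees=True).as_matrix()@binpose(0,0,0)[1],a)
c=step(*lane(-1,.25),b);print(c[0]);d=step(*lane(-1,.12),c)
E
```

```text
[ 0.6351 -0.1802  0.06  ] [ 0.6383 -0.1832  0.12  ] [ 0.604  -0.0835  0.05  ]
[0.6341 0.3123 0.1952] 0.33996273389993104 29.994728984311223
delta [-0.4146  0.9495 -0.7971  0.0002 -0.0005 -0.0001] mm 196.08242755048732 deg 0.1967713807773083
delta [-0.0852  0.9447  0.1262 -0.0083  0.     -0.0144] mm 143.52700094407328 deg 6.000000000000001
delta [-0.2809  1.583   0.701  -0.0114  0.0828 -0.0425] mm 263.0885298529085 deg 33.7534340848996
[ 0.5199 -0.2106  0.25  ]
delta [0.     0.     0.8667 0.     0.     0.    ] mm 130.0 deg 0.0
```

>>> carry_out:
  deltas:
    - [[0,0.05,-0.1,0,0,0,1],[0,0.12,-0.2,0,0,0,1],[-0.05,0.2,-0.32,0,0,0,1],[-0.1,0.3,-0.45,0,0,0,1],[-0.17,0.42,-0.57,0,0,0,1],[-0.25,0.54,-0.68,0,0,0,1],[-0.32,0.66,-0.77,0,0,0,1],[-0.38,0.78,-0.8,0,0,0,1],[-0.41,0.88,-0.8,0,0,0,1],[-0.41,0.95,-0.8,0,0,0,1]]

```text
time_s: 6.82
position: [0.6294, 0.1684, 0.3299]
tcp_rot: [[0.865, -0.068, -0.497], [-0.06, -0.998, 0.032], [-0.498, 0.002, -0.867]]
force: [-0.3, -0.4, -0.9]
opening: 0.343
grasp_force: 30.0
```

```bash
python3 - <<'E'
from h import *
s=telemetry.read_state();print(s["position"],s["opening"],s["grasp_force"],s["joint_positions"])
b=step(np.array([.59,.03,.32]),Ro.from_euler('z',8,degrees=True).as_matrix()@binpose(0,0,0)[1])
b2=step(np.array([.555,-.10,.30]),Ro.from_euler('y',-12,degrees=True).as_matrix()@down(12),b)
c=step(*lane(-1,.2),b2)
E
```

```text
[0.6294 0.1684 0.3299] 0.34273539240842193 29.995046169497073 [  3.4734  42.5159  47.2966   4.0954 119.8091  98.4798]
delta [-0.1393  0.938   0.1586 -0.0108 -0.0003 -0.0195] mm 144.2164743566514 deg 8.029810571667175
delta [-0.1892  0.8475  0.2632 -0.0104  0.1162 -0.0202] mm 136.10657588816198 deg 42.63018694487242
delta [-0.5127  0.645   0.6035  0.0086 -0.0322 -0.0161] mm 153.19777328214954 deg 13.323547616295533
```

>>> carry_out:
  deltas:
    - [[-0.01,0.09,0.02,-0.001,0,-0.002,1],[-0.03,0.18,0.03,-0.002,0,-0.004,1],[-0.04,0.28,0.05,-0.003,0,-0.006,1],[-0.06,0.38,0.06,-0.004,0,-0.008,1],[-0.07,0.48,0.08,-0.005,0,-0.01,1],[-0.09,0.58,0.1,-0.007,0,-0.012,1],[-0.1,0.68,0.11,-0.008,0,-0.014,1],[-0.12,0.78,0.13,-0.009,0,-0.016,1],[-0.13,0.87,0.15,-0.01,0,-0.018,1],[-0.14,0.94,0.16,-0.011,0,-0.02,1]]

```text
time_s: 7.65
position: [0.5896, 0.0303, 0.3171]
tcp_rot: [[0.862, 0.077, -0.5], [0.067, -0.997, -0.037], [-0.502, -0.001, -0.865]]
force: [-0.1, 0.5, -1.2]
opening: 0.341
grasp_force: 30.0
```

```bash
python3 - <<'E'
from h import *
b2=step(np.array([.555,-.10,.28]),Ro.from_euler('y',12,degrees=True).as_matrix()@down(12))
c=step(*lane(-1,.18),b2)
E
```

```text
delta [-0.1332  0.8487  0.362  -0.0011  0.0505 -0.0215] mm 139.8335604161706 deg 19.753910870123153
delta [-0.2416  0.7026  0.7007 -0.0086  0.0322 -0.0161] mm 153.19777328214957 deg 13.323547616295533
```

>>> carry_out:
  deltas:
    - [[-0.01,0.09,0.02,0,0.005,-0.002,1],[-0.03,0.18,0.05,0,0.01,-0.004,1],[-0.04,0.27,0.09,0,0.015,-0.006,1],[-0.06,0.36,0.13,0,0.02,-0.009,1],[-0.07,0.45,0.18,0,0.026,-0.011,1],[-0.09,0.54,0.22,0,0.032,-0.013,1],[-0.1,0.63,0.26,0,0.038,-0.015,1],[-0.12,0.72,0.3,-0.001,0.043,-0.018,1],[-0.13,0.8,0.34,-0.001,0.048,-0.02,1],[-0.13,0.85,0.36,-0.001,0.05,-0.0215,1]]

```text
time_s: 8.48
position: [0.5547, -0.1001, 0.2803]
tcp_rot: [[0.956, 0.203, -0.21], [0.207, -0.978, 0.0], [-0.206, -0.044, -0.978]]
force: [-0.2, -0.1, -1.0]
opening: 0.343
grasp_force: 30.0
```

```bash
python3 - <<'E'
from h import *
c=step(*lane(-1,.15))
E
```

```text
delta [-0.196   0.7123  0.8976 -0.0087  0.0326 -0.0162] mm 174.375518802543 deg 13.467901421155078
```

>>> carry_out:
  deltas:
    - [[-0.03,0.1,0.05,-0.001,0.004,-0.002,1],[-0.06,0.2,0.12,-0.002,0.008,-0.004,1],[-0.09,0.3,0.2,-0.003,0.012,-0.006,1],[-0.12,0.4,0.3,-0.004,0.016,-0.008,1],[-0.15,0.5,0.42,-0.005,0.02,-0.01,1],[-0.17,0.6,0.54,-0.006,0.024,-0.012,1],[-0.19,0.67,0.66,-0.007,0.028,-0.014,1],[-0.196,0.71,0.77,-0.008,0.032,-0.016,1],[-0.196,0.712,0.85,-0.0087,0.0326,-0.0162,1],[-0.196,0.712,0.9,-0.0087,0.0326,-0.0162,1]]

```text
time_s: 9.32
position: [0.52, -0.2095, 0.1482]
tcp_rot: [[0.952, 0.305, -0.002], [0.305, -0.952, 0.002], [-0.002, -0.003, -1.0]]
force: [-0.0, 0.1, -0.5]
opening: 0.344
grasp_force: 30.0
```

```bash
python3 - <<'E'
from h import *
from rig import capture
import cv2
s=telemetry.read_state();print(s["opening"],s["grasp_force"],s["force"])
step(*lane(-1,.020));p=np.array(s["position"]);R=np.array(s["tcp_rot"])
im=capture("wrist");cv2.imwrite("pics/w2.png",im[:,:,::-1])
c=camera_info("wrist");T=np.eye(4);T[:3,:3]=R;T[:3,3]=p;T=T@c["T_tool_cam"]
Q=down(TY);y=np.array([-Q[1,0],Q[0,0],0])
for a,b in((.07,.07),(.07,0),(.07,-.07),(-.07,.07),(-.07,-.07)):
    q=T[:3,:3].T@(TC+a*Q[:,0]+b*y+[0,0,.014]-T[:3,3]);q=c["mtx"]@q;print(a,b,(q[:2]/q[2]).round(1))
E
```

```text
0.34361877568249816 29.99479092657566 [-0.0178  0.0587 -0.5497]
delta [-0.0012  0.0093  0.8545 -0.0004  0.0003 -0.0001] mm 128.17580992328462 deg 0.17828570493346407
0.07 0.07 [133.2 108.9]
0.07 0 [215.4 108.9]
0.07 -0.07 [297.7 109. ]
-0.07 0.07 [147.6 257.9]
-0.07 -0.07 [292.6 258.1]
```

View pics/w2.png

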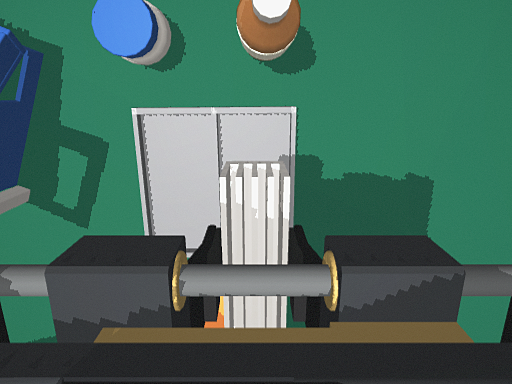

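The tray's far corners appear at (133,108) and (296,107), matching the prediction. The held sink is aligned over the right lane. Lowering.

>>> carry_out:
  deltas:
    - [[0,0.005,0.08,0,0,0,1],[0,0.009,0.18,0,0,0,1],[0,0.009,0.28,0,0,0,1],[0,0.009,0.38,0,0,0,1],[0,0.009,0.48,0,0,0,1],[0,0.009,0.58,0,0,0,1],[0,0.009,0.67,0,0,0,1],[0,0.009,0.74,0,0,0,1],[0,0.009,0.79,0,0,0,1],[0,0.009,0.82,0,0,0,1]]

```text
time_s: 10.2
position: [0.5222, -0.2107, 0.0261]
tcp_rot: [[0.952, 0.307, 0.0], [0.307, -0.952, -0.0], [0.0, 0.0, -1.0]]
force: [-0.1, -0.3, -1.1]
opening: 0.343
grasp_force: 30.0
```

>>> carry_out:
  deltas:
    - [[0,0,0.01,0,0,0,1],[0,0,0.02,0,0,0,1],[0,0,0.03,0,0,0,1],[0,0,0.035,0,0,0,1],[0,0,0.037,0,0,0,1],[0,0,0.039,0,0,0,1],[0,0,0.04,0,0,0,1],[0,0,0.04,0,0,0,1],[0,0,0.04,0,0,0,1],[0,0,0.04,0,0,0,1]]

```text
time_s: 11.03
position: [0.5218, -0.2109, 0.0208]
tcp_rot: [[0.952, 0.306, 0.001], [0.306, -0.952, -0.0], [0.001, 0.0, -1.0]]
force: [-0.1, -0.3, -1.8]
opening: 0.336
grasp_force: 30.0
```

>>> carry_out:
  deltas:
    - [[0,0,0.003,0,0,0,1],[0,0,0.006,0,0,0,1],[0,0,0.008,0,0,0,1],[0,0,0.01,0,0,0,1],[0,0,0.012,0,0,0,1],[0,0,0.013,0,0,0,1],[0,0,0.014,0,0,0,1],[0,0,0.014,0,0,0,1],[0,0,0.014,0,0,0,1],[0,0,0.014,0,0,0,1]]

```text
time_s: 11.87
position: [0.5218, -0.2109, 0.0187]
tcp_rot: [[0.952, 0.307, 0.001], [0.307, -0.952, -0.0], [0.0, 0.0, -1.0]]
force: [-0.1, 0.1, -1.5]
opening: 0.342
grasp_force: 30.0
```

>>> carry_out:
  deltas:
    - [[0,0,0.003,0,0,0,1],[0,0,0.006,0,0,0,1],[0,0,0.008,0,0,0,1],[0,0,0.01,0,0,0,1],[0,0,0.012,0,0,0,1],[0,0,0.013,0,0,0,1],[0,0,0.014,0,0,0,1],[0,0,0.014,0,0,0,1],[0,0,0.014,0,0,0,1],[0,0,0.014,0,0,0,1]]

```text
time_s: 12.7
position: [0.5219, -0.2109, 0.0181]
tcp_rot: [[0.952, 0.307, 0.001], [0.307, -0.952, -0.001], [0.001, 0.001, -1.0]]
force: [-2.5, 0.4, 11.1]
opening: 0.34
grasp_force: 30.0
```

>>> carry_out:
  deltas:
    - [[0,0,-0.008,0,0,0,1],[0,0,-0.008,0,0,0,0.1],[0,0,-0.008,0,0,0,-0.06],[0,0,-0.008,0,0,0,-0.06],[0,0,-0.008,0,0,0,-0.06],[0,0,-0.1,0,0,0,-0.06],[0,0,-0.25,0,0,0,-0.06],[0,0,-0.45,0,0,0,-0.06],[0,0,-0.7,0,0,0,-0.06],[0,0,-0.95,0,0,0,-0.06]]

```text
time_s: 13.53
position: [0.5209, -0.2104, 0.1596]
tcp_rot: [[0.952, 0.306, -0.002], [0.306, -0.952, 0.001], [-0.001, -0.002, -1.0]]
force: [0.4, 0.3, 0.1]
opening: 0.528
grasp_force: 0.0
```

```bash
python3 - <<'E'
from h import *
s=telemetry.read_state();print(s["opening"],s["grasp_force"],s["force"],s["joint_positions"])
a=step(np.array([.56,-.10,.29]),Ro.from_euler('y',14,degrees=True).as_matrix()@down(10))
b=step(np.array([.61,.03,.32]),Ro.from_euler('z',4,degrees=True).as_matrix()@binpose(0,0,0)[1],a)
c=step(*binpose(-.046,.042,.17),b);print(c[0])
E
```

```text
0.5283781937566545 0.0 [0.4316 0.2551 0.0625] [-33.3908  30.1472  94.7373   0.0067  55.2341  38.762 ]
delta [ 0.4724 -0.6222 -0.869   0.0091 -0.0376  0.0217] mm 175.2733690293253 deg 15.958549300103604
delta [ 0.4214 -0.8057 -0.2747  0.0037 -0.0443  0.0272] mm 142.47806848775005 deg 18.77713313943766
delta [ 0.4792 -0.652   0.6608  0.0056 -0.      0.0096] mm 156.70421433762863 deg 4.000000000000001
[0.6224 0.1278 0.1982]
```

>>> carry_out:
  deltas:
    - [[0.02,0,-0.15,0,-0.003,0.002,-0.06],[0.06,-0.03,-0.3,0.001,-0.007,0.004,-0.06],[0.12,-0.1,-0.45,0.002,-0.011,0.006,-0.06],[0.18,-0.18,-0.58,0.003,-0.015,0.009,-0.06],[0.25,-0.27,-0.68,0.004,-0.02,0.012,-0.06],[0.32,-0.36,-0.77,0.006,-0.025,0.014,-0.06],[0.38,-0.45,-0.83,0.007,-0.03,0.017,-0.06],[0.43,-0.53,-0.87,0.008,-0.034,0.02,-0.06],[0.47,-0.6,-0.87,0.009,-0.0376,0.0217,-0.06],[0.47,-0.62,-0.87,0.009,-0.0376,0.0217,-0.06]]

```text
time_s: 14.37
position: [0.5614, -0.0989, 0.2892]
tcp_rot: [[0.956, 0.171, -0.239], [0.176, -0.984, -0.002], [-0.236, -0.04, -0.971]]
force: [0.3, 0.5, -0.4]
opening: 0.531
grasp_force: 0.0
```

>>> carry_out:
  deltas:
    - [[0.04,-0.08,-0.03,0,-0.004,0.002,-0.06],[0.08,-0.16,-0.06,0.001,-0.008,0.005,-0.06],[0.13,-0.25,-0.09,0.001,-0.013,0.008,-0.06],[0.18,-0.34,-0.12,0.002,-0.018,0.011,-0.06],[0.23,-0.43,-0.15,0.002,-0.023,0.014,-0.06],[0.28,-0.52,-0.18,0.002,-0.028,0.017,-0.06],[0.33,-0.61,-0.21,0.003,-0.033,0.02,-0.06],[0.38,-0.7,-0.24,0.003,-0.038,0.023,-0.06],[0.42,-0.78,-0.27,0.004,-0.044,0.027,-0.06],[0.42,-0.8,-0.27,0.004,-0.044,0.027,-0.06]]

```text
time_s: 15.2
position: [0.6108, 0.0296, 0.317]
tcp_rot: [[0.867, 0.005, -0.498], [0.005, -1.0, -0.001], [-0.498, -0.001, -0.867]]
force: [0.1, -0.4, 0.4]
opening: 0.53
grasp_force: 0.0
```

```bash
python3 - <<'E'
from h import *
s=telemetry.read_state();print(s["position"],s["opening"],s["joint_positions"])
c=step(*binpose(-.046,.042,.17))
E
```

```text
[0.6108 0.0296 0.317 ] 0.5296683738079428 [ -6.1029  39.5283  55.1656  -3.4367 114.9572  82.991 ]
delta [ 0.464  -0.6536  0.6474  0.0056 -0.0004  0.01  ] mm 154.55070710240497 deg 4.119116382946595
```

>>> carry_out:
  deltas:
    - [[0.08,-0.1,0.05,0.001,0,0.001,-0.06],[0.16,-0.2,0.1,0.002,0,0.003,-0.06],[0.25,-0.3,0.17,0.003,0,0.005,-0.06],[0.34,-0.4,0.25,0.004,0,0.007,-0.06],[0.42,-0.5,0.35,0.005,0,0.009,-0.06],[0.464,-0.6,0.45,0.0056,0,0.01,-0.06],[0.464,-0.65,0.55,0.0056,0,0.01,-0.06],[0.464,-0.654,0.62,0.0056,0,0.01,-0.06],[0.464,-0.654,0.647,0.0056,0,0.01,-0.06],[0.464,-0.654,0.647,0.0056,0,0.01,-0.06]]

```text
time_s: 16.03
position: [0.6205, 0.1258, 0.1989]
tcp_rot: [[0.865, -0.069, -0.498], [-0.06, -0.998, 0.033], [-0.499, 0.001, -0.867]]
force: [0.2, -0.3, -1.3]
opening: 0.533
grasp_force: 0.0
```

```bash
python3 - <<'E'
from h import *
from rig import capture
import cv2
s=telemetry.read_state();print(s["position"],s["joint_positions"])
im=capture("wrist");cv2.imwrite("pics/w3.png",im[:,:,::-1])
p=np.array(s["position"]);R=np.array(s["tcp_rot"]);c=camera_info("wrist")
T=np.eye(4);T[:3,:3]=R;T[:3,3]=p;T=T@c["T_tool_cam"]
def pj(P): q=T[:3,:3].T@(P-T[:3,3]);q=c["mtx"]@q;return (q[:2]/q[2]).round(1)
for d in(-.015,.015): print(d,pj(binpose(-.046+d,0,.036)[0]),pj(binpose(-.046+d,.1,.036)[0]))
step(*binpose(-.046,.042,.013))
E
```

```text
[0.6205 0.1258 0.1989] [  0.3442  46.5081  59.0914   2.1482 104.242   94.2726]
-0.015 [268.1 130.6] [267.1 237.6]
0.015 [233.4 130.6] [235.3 237.6]
delta [ 0.0061 -0.0139  1.0533 -0.     -0.0006 -0.0003] mm 158.00910408151546 deg 0.24433812816131603
```

View pics/w3.png

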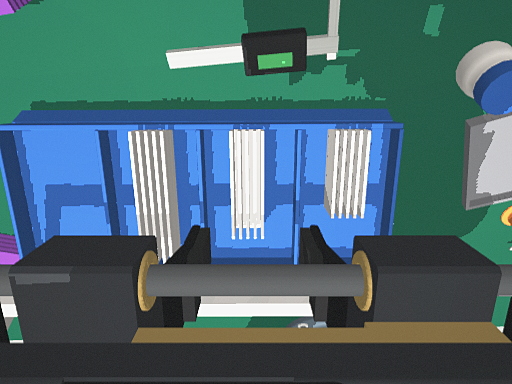

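The wrist view shows the second target at (229–265,129) to (232–265,239), about 100 mm long. The longer one on its left ends at row 262 and the shorter one on its right at row 217. The target sits about 3 px left of the prediction, so I shift roughly 2.5 mm in +y and descend.

>>> carry_out:
  deltas:
    - [[0.002,-0.01,0.1,0,0,0,-0.06],[0.004,-0.02,0.2,0,0,0,-0.06],[0.006,-0.03,0.3,0,0,0,-0.06],[0.006,-0.03,0.4,0,0,0,-0.06],[0.006,-0.03,0.5,0,0,0,-0.06],[0.006,-0.03,0.6,0,0,0,-0.06],[0.006,-0.03,0.7,0,0,0,-0.06],[0.006,-0.03,0.75,0,0,0,-0.06],[0.006,-0.03,0.8,0,0,0,-0.06],[0.006,-0.03,0.8,0,0,0,-0.06]]

```text
time_s: 16.92
position: [0.563, 0.1348, 0.0949]
tcp_rot: [[0.865, -0.069, -0.496], [-0.06, -0.998, 0.034], [-0.497, 0.001, -0.868]]
force: [-1.2, 0.0, -0.2]
opening: 0.532
grasp_force: 0.0
```

```bash
python3 - <<'E'
from h import *
step(*binpose(-.0435,.042,.013))
E
```

```text
delta [-0.0001  0.0028  0.2507 -0.     -0.0005 -0.0003] mm 37.607317160479866 deg 0.20387278241737974
```

>>> carry_out:
  deltas:
    - [[0,0,0.06,0,0,0,-0.06],[0,0,0.12,0,0,0,-0.06],[0,0,0.18,0,0,0,-0.06],[0,0,0.22,0,0,0,-0.06],[0,0,0.25,0,0,0,-0.06],[0,0,0.25,0,0,0,-0.06],[0,0,0.25,0,0,0,0.4],[0,0,0.25,0,0,0,1],[0,0,0.25,0,0,0,1],[0,0,0.25,0,0,0,1]]

```text
time_s: 17.75
position: [0.5455, 0.1365, 0.0631]
tcp_rot: [[0.867, -0.069, -0.494], [-0.06, -0.998, 0.034], [-0.495, 0.0, -0.869]]
force: [-0.4, 0.3, 1.0]
opening: 0.343
grasp_force: 30.0
```

```bash
python3 - <<'E'
from h import *
s=telemetry.read_state();print(s["force"],s["opening"],s["grasp_force"])
step(*binpose(-.0435,.042,.013))
E
```

```text
[-0.3642  0.3119  1.0275] 0.34281821215553415 29.99230650253594
delta [-0.0041  0.0066  0.0086 -0.0001 -0.0009 -0.0002] mm 1.74369601131819 deg 0.3241841521822072
```

>>> carry_out:
  deltas:
    - [[0,0,-0.04,0,0,0,1],[0,0,-0.1,0,0,0,1],[0,0,-0.2,0,0,0,1],[0,0,-0.3,0,0,0,1],[0,0,-0.42,0,0,0,1],[0,0,-0.55,0,0,0,1],[0,0,-0.68,0,0,0,1],[0,0,-0.8,0,0,0,1],[0,0,-0.92,0,0,0,1],[0,0,-1,0,0,0,1]]

```text
time_s: 18.58
position: [0.6211, 0.1311, 0.1955]
tcp_rot: [[0.868, -0.069, -0.492], [-0.06, -0.998, 0.034], [-0.493, 0.0, -0.87]]
force: [0.5, -0.9, -0.5]
opening: 0.344
grasp_force: 30.0
```

```bash
python3 - <<'E'
from h import *
s=telemetry.read_state();print(s["opening"],s["grasp_force"])
b=step(np.array([.60,.03,.32]),Ro.from_euler('z',6,degrees=True).as_matrix()@binpose(0,0,0)[1])
b2=step(np.array([.55,-.08,.28]),Ro.from_euler('y',12,degrees=True).as_matrix()@down(12),b)
c=step(*lane(1,.15),b2)
E
```

```text
0.3436819481195667 29.99140927568078
delta [-0.4906  0.6825 -0.6755 -0.0084 -0.0013 -0.0147] mm 161.7514045939093 deg 6.115780407711606
delta [-0.179   0.7203  0.4112 -0.0031  0.05   -0.0275] mm 127.27922061357852 deg 20.567559124892135
delta [-0.2396  0.3981  0.9182 -0.0086  0.0322 -0.0161] mm 154.3660322665623 deg 13.323547616295533
```

>>> carry_out:
  deltas:
    - [[0,0,-0.1,0,0,0,1],[0,0.03,-0.22,-0.001,0,-0.001,1],[-0.03,0.08,-0.34,-0.002,0,-0.003,1],[-0.08,0.15,-0.45,-0.003,0,-0.005,1],[-0.15,0.24,-0.55,-0.004,0,-0.007,1],[-0.23,0.34,-0.63,-0.005,0,-0.009,1],[-0.32,0.45,-0.675,-0.006,-0.001,-0.011,1],[-0.4,0.55,-0.675,-0.007,-0.001,-0.013,1],[-0.46,0.63,-0.675,-0.008,-0.001,-0.0147,1],[-0.49,0.68,-0.675,-0.0084,-0.0013,-0.0147,1]]

```text
time_s: 19.42
position: [0.5983, 0.0294, 0.3194]
tcp_rot: [[0.864, 0.037, -0.501], [0.031, -0.999, -0.019], [-0.502, 0.001, -0.865]]
force: [0.6, 0.2, -1.3]
opening: 0.341
grasp_force: 30.0
```

>>> carry_out:
  deltas:
    - [[-0.02,0.08,0.02,0,0.005,-0.003,1],[-0.04,0.16,0.05,0,0.01,-0.005,1],[-0.06,0.24,0.1,-0.001,0.015,-0.008,1],[-0.08,0.32,0.15,-0.001,0.02,-0.011,1],[-0.1,0.4,0.2,-0.002,0.026,-0.014,1],[-0.12,0.48,0.25,-0.002,0.032,-0.017,1],[-0.14,0.56,0.31,-0.002,0.038,-0.02,1],[-0.16,0.64,0.36,-0.003,0.043,-0.024,1],[-0.175,0.7,0.4,-0.003,0.048,-0.026,1],[-0.179,0.72,0.41,-0.003,0.05,-0.0275,1]]

```text
time_s: 20.25
position: [0.5473, -0.0803, 0.2778]
tcp_rot: [[0.956, 0.202, -0.213], [0.207, -0.978, 0.001], [-0.208, -0.045, -0.977]]
force: [-0.1, 1.0, -0.8]
opening: 0.34
grasp_force: 30.0
```

```bash
python3 - <<'E'
from h import *
c=step(*lane(1,.15))
E
```

```text
delta [-0.2205  0.4007  0.9007 -0.0089  0.0329 -0.0162] mm 151.52685920937705 deg 13.594269688749932
```

>>> carry_out:
  deltas:
    - [[-0.03,0.07,0.05,-0.001,0.004,-0.002,1],[-0.07,0.14,0.12,-0.002,0.008,-0.004,1],[-0.1,0.21,0.2,-0.003,0.012,-0.006,1],[-0.14,0.28,0.3,-0.004,0.016,-0.008,1],[-0.17,0.34,0.42,-0.005,0.02,-0.01,1],[-0.2,0.38,0.54,-0.006,0.024,-0.012,1],[-0.22,0.4,0.66,-0.007,0.028,-0.014,1],[-0.22,0.4,0.77,-0.008,0.032,-0.016,1],[-0.22,0.4,0.86,-0.0089,0.0329,-0.0162,1],[-0.22,0.4,0.9,-0.0089,0.0329,-0.0162,1]]

```text
time_s: 21.08
position: [0.4994, -0.1441, 0.1487]
tcp_rot: [[0.952, 0.306, -0.003], [0.306, -0.952, 0.002], [-0.002, -0.002, -1.0]]
force: [-0.6, 0.4, -1.0]
opening: 0.341
grasp_force: 30.0
```

```bash
python3 - <<'E'
from h import *
from rig import capture
import cv2
c=step(*lane(1,.020)); im=capture("wrist");cv2.imwrite("pics/w4.png",im[:,:,::-1])
E
```

```text
delta [-0.0034  0.0127  0.8578 -0.0004  0.0003  0.0001] mm 128.69064198133353 deg 0.19153153660661174
```

View pics/w4.png

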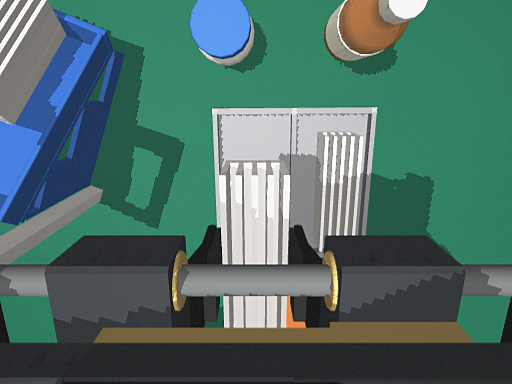

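The first sink lies flat in the right lane at columns 318–362, and the second is aligned over the left lane. Lowering.

>>> carry_out:
  deltas:
    - [[0,0.006,0.08,0,0,0,1],[-0.003,0.012,0.18,0,0,0,1],[-0.003,0.012,0.28,0,0,0,1],[-0.003,0.012,0.38,0,0,0,1],[-0.003,0.012,0.48,0,0,0,1],[-0.003,0.012,0.58,0,0,0,1],[-0.003,0.012,0.67,0,0,0,1],[-0.003,0.012,0.74,0,0,0,1],[-0.003,0.012,0.8,0,0,0,1],[-0.003,0.012,0.83,0,0,0,1]]

```text
time_s: 21.97
position: [0.5015, -0.1468, 0.0248]
tcp_rot: [[0.952, 0.307, 0.0], [0.307, -0.952, -0.0], [0.0, 0.001, -1.0]]
force: [0.4, -0.5, -0.9]
opening: 0.345
grasp_force: 30.0
```

>>> carry_out:
  deltas:
    - [[0,0,0.01,0,0,0,1],[0,0,0.018,0,0,0,1],[0,0,0.025,0,0,0,1],[0,0,0.03,0,0,0,1],[0,0,0.034,0,0,0,1],[0,0,0.037,0,0,0,1],[0,0,0.039,0,0,0,1],[0,0,0.04,0,0,0,1],[0,0,0.04,0,0,0,1],[0,0,0.04,0,0,0,1]]

```text
time_s: 22.8
position: [0.5009, -0.1468, 0.0196]
tcp_rot: [[0.952, 0.307, 0.001], [0.307, -0.952, -0.0], [0.0, 0.001, -1.0]]
force: [-0.0, 0.7, -0.9]
opening: 0.341
grasp_force: 30.0
```

>>> carry_out:
  deltas:
    - [[0,0,0.003,0,0,0,1],[0,0,0.006,0,0,0,1],[0,0,0.008,0,0,0,1],[0,0,0.01,0,0,0,1],[0,0,0.012,0,0,0,1],[0,0,0.013,0,0,0,1],[0,0,0.014,0,0,0,1],[0,0,0.014,0,0,0,1],[0,0,0.014,0,0,0,1],[0,0,0.014,0,0,0,1]]

```text
time_s: 23.63
position: [0.5008, -0.1468, 0.0179]
tcp_rot: [[0.952, 0.307, 0.001], [0.307, -0.952, -0.001], [0.0, 0.001, -1.0]]
force: [-1.4, 1.1, 5.3]
opening: 0.339
grasp_force: 30.0
```

Contact at about 5 N. Releasing and rising.

>>> carry_out:
  deltas:
    - [[0,0,-0.003,0,0,0,1],[0,0,-0.004,0,0,0,0.1],[0,0,-0.004,0,0,0,-0.06],[0,0,-0.004,0,0,0,-0.06],[0,0,-0.004,0,0,0,-0.06],[0,0,-0.1,0,0,0,-0.06],[0,0,-0.25,0,0,0,-0.06],[0,0,-0.45,0,0,0,-0.06],[0,0,-0.7,0,0,0,-0.06],[0,0,-0.95,0,0,0,-0.06]]

```text
time_s: 24.47
position: [0.5, -0.1463, 0.1607]
tcp_rot: [[0.952, 0.307, -0.002], [0.307, -0.952, 0.001], [-0.001, -0.001, -1.0]]
force: [0.8, -0.5, -0.4]
opening: 0.529
grasp_force: 0.0
```

```bash
python3 - <<'E'
from h import *
from rig import capture
import cv2
w=capture("wrist")[:,:,::-1];s=capture("scene")[:,:,::-1]
o=np.hstack([cv2.resize(w,(400,300)),cv2.resize(s[100:316,130:418],(400,300))]);cv2.imwrite("pics/f.png",o)
E
```

```text
(no output)
```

View pics/f.png

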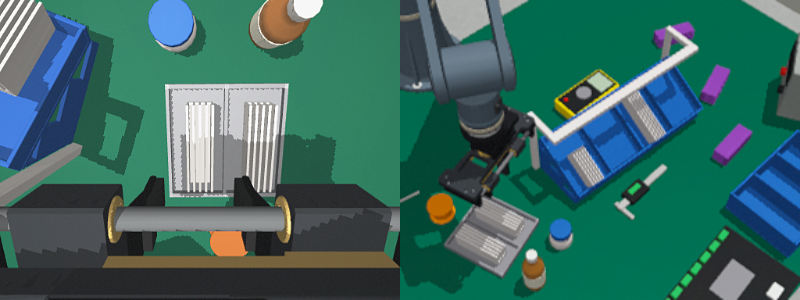

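Both sinks lie flat in their lanes, at (200,147) and (260,147) in the left half of the picture. The short and long ones are still in the bin, and the bystanders look undisturbed. The arm is clear and at rest, so I'm handing in.

```bash
python3 -c "
from rig import job
print(job.hand_in())"
```

```text
the job is handed in; nothing more can be done
None
```

Both 100 mm heat sinks are lying flat with fins up, one in each tray lane, with the look-alikes and bystanders left in place; the job is handed in, but no verdict came back.

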